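Hold the magnifier over the connector on the circuit board

ROBOT

A 6-joint arm with a two-finger parallel gripper is mounted at the origin on the work surface. World frame = base frame: x ahead of the robot, y to its left, z up, the work surface at z = 0. Lengths are in mm, angles in rad, forces in N, time in s.
With the tool pointing down it reaches from about 225 to 725 mm from the base axis. Payload 3.1 kg.
Tool frame: the origin (TCP) lies on the front face of the gripper's body, between the roots of the fingers; the fingertips stand 73 mm ahead of it and the grasp point (between the pads) lies 54 mm ahead of it; z points along the fingers, y is the line along which they close (so a half turn about z gives the same grasp; the last joint's range is limited). The gripper opens to 85 mm and grips with 20 to 120 N. Pads are 22 mm wide; open, the fingers measure 114 mm over their backs; the gripper's body (76 mm by 85 mm) begins 54 mm behind the grasp point. The pads swing forward as they close: fully open they stand 13 mm farther back than shut.
Start: joints at [-1.278, 0.048, 0.099, 1.622, 0, 1.443], TCP at [214.442, -479.199, 303.912] pointing down, gripper open.
Joint ranges: [-2.91, 2.91], [-0.99, 1.94], [-1.21, 1.42], [-2.12, 2.29], [-1.49, 1.47], [-3.14, 3.14]. Speed limits (rad/s): [2.79, 2.79, 3.14, 3.14, 3.14, 3.14].

INTERFACE

Orientations are given as a unit quaternion [w, x, y, z].
In Python, from rig import manip gives the robot as it stands.
- The arm moves only by the tool step_arm, never from a script. Its argument "series" is a list of rows, each a list of 6 numbers: the shift along the tool's x, y, z scaled (see below), then the turn, a rotation vector about the tool's x, y, z scaled (see below). In form: [[dx, dy, dz, ax, ay, az], ...]. A call has 1 to 8 rows; each row is the pose to reach, as a shift and turn from the pose commanded when the call began, along the tool's axes at that moment; what a row does not reach only later rows make up. The controller multiplies each number of a shift by 0.12 m and each number of a turn by 45 degrees. A row lasts 1/10 s, in which the tool goes at most 50 mm and 8.59 degrees, less where a joint would pass 70% of its speed; a pose out of reach is approached as far as the arm can. A call with a number of a shift or a turn outside -1 to 1 is refused whole. A call with a gripper value outside its range is refused whole. "jaw" is the opening, from -1 (shut) to 1 (fully open), set as the call begins (left out, the last holds). The fingers move at their own pace and stop on an object; the grip force is fixed at half the most. Time passes only in rows, so rows that repeat a pose let the fingers close. It gives the time, the measured TCP pose, the force, the opening and the grip force at its end, in the units of the state.
- manip.state(): the state, without advancing time (a new reading comes with each control period).
- manip.capture(name): name is "scene" or "top" or "wrist"; returns the picture (400x640x3 uint8, blue, green, red); there is no depth.
- manip.camera_model(name): a dict with "vfov" (degrees; the focal length in pixels is half the picture's height over the tangent of half this angle, whatever the lens; pixels are square), "cx", "cy" (the principal point, pixels), "R" (3x3) and "t" (3): a world point X has camera coordinates R X + t; the wrist camera has in their place "hand_eye" (4x4, takes a point from camera to tool coordinates, whose origin is the TCP and whose axes are the flange's). Camera axes: x right, y down, z forward; pixel columns grow to the right and rows downward; lengths in mm; the calibration is good to about 2 mm. A picture is of the moment at which its call begins: read the wrist's pose just before it. camera_model takes no time and is no camera call.
- manip.hand_in(): hands the job in; it is judged then, once.
The state is a dict: "time_s": time; "q": joint angles; "joint_velocities": joint speeds; "joint_torque": joint torques, N m; "ee_pos": TCP position; "tool_rot": TCP orientation; "contact_force": force on the tool from outside, world axes, zero at the start; "torque": the same for the moment, N m; "finger_gap": finger opening in mm; "grasp_force": force on a finger pad.
Only numpy, scipy, OpenCV 4.12 (cv2) and the standard library are available. Lean on these libraries where they do the work, as an engineer would, in place of code of your own. Each camera call takes 0.05 s, during which the arm holds its last target. There are 200 camera calls.

TASK

Pick up the rectangular hand magnifier by its handle, carry it over the things standing in between, and hold it for me above the long connector on the circuit board so I can check the pins: lens level, centred over the connector and lengthwise along it (handle to either side), about 3 cm above it. Do not touch the board or its holder with the magnifier or the gripper, and leave everything else on the bench where it is. Finish while holding it there, still and in the air; do not put it down.

Things in the scene. Friction and masses are not known exactly. Their poses are not given: they have to be found in the camera images.
- magnifier: rectangular hand magnifier, black with a clear lens, about 110 g, lying flat on the bench to the robot's right. Origin: mid-handle, in its flat underside; x runs from handle to lens, z up. Handle 100 mm long (x -50 to 50), 24 mm wide, 18 mm high, flat sides; lens frame 108 mm long (x 51 to 159), 58 mm wide, 12 mm high, same underside. It balances some 50 mm ahead of the origin
- magnifier_handle (a point): middle of the magnifier's handle, where to grip it across its 24 mm width; 9 mm above its underside; axes as magnifier
- magnifier_lens (a point): centre of the magnifier's lens, 105 mm ahead of the handle's middle, 6 mm above the underside; axes as magnifier (x along the lens's long side, z square to the lens)
- holder: fixed circuit-board holder on the bench to the robot's left: two feet joined by rods, two aluminium uprights that clamp a level green board (124 x 130 mm). Origin: centre of its underside; x runs from upright to upright, z up. Overall 190 mm in x, 130 mm in y; board's top face 82 mm, uprights 94 mm, tallest board part 96 mm above the bench
- connector_top (a point): centre of the top face of the long black pin connector, the only long part on the board: 64 mm long, 9 mm wide, 10 mm high, top 92 mm above the bench, two rows of brass pins. Its length runs along the holder's y axis (axes as holder); the board's edges are 65 mm from its centre that way
- pliers: pair of pliers lying flat, 170 mm long, 50 mm wide, 14 mm high; origin under its middle; not to be moved
- screwdriver: screwdriver lying flat near the robot, 200 mm long, 26 mm high; origin under its middle; not to be moved
- solder_reel: upright reel of solder wire, 60 mm diameter, 70 mm high; origin at the centre of its underside; one of three things standing between the bench tools and the circuit board; not to be moved
- screw_jar: pale screw jar with a dark lid, 68 mm diameter, 95 mm high; origin at the centre of its underside; also stands in between; not to be moved
- flux_tin: round metal tin, 75 mm diameter, 56 mm high; origin at the centre of its underside; also stands in between; not to be moved
- paste_pot: dark lidded pot, 64 mm diameter, 75 mm high, beyond the board holder to the left; origin at the centre of its underside; not to be moved
Mind the look-alikes: they are no part of the job. Of the things shaped like the magnifier, the black one is meant.

How it is judged:
By the outcome, as a careful person would: the job done as asked, in the order asked, and still so for the second after the job is handed in, while the arm keeps its last pose, push and grip.
It also fails if it takes over 35 s, if anything falls off the work surface, if the arm or the gripper's body presses on something with over 40 N, if the wrist force passes 120 N, or if a joint passes its speed limit or range.

## Working session

There is one attempt and no reset: what is moved stays moved. The work goes in short steps, Python scripts to look and compute and a tool call to move; the robot and the scene stay as the last step left them, time stands still between calls to the robot, and variables do not carry over. Pictures are saved under pics/ and viewed, at most 10 in all, crops included, and the job is handed in when it is done.

Besides the shell and the picture viewer there is one more tool, called as name(argument=value, ...) on one line, values as JSON. step_arm: Moves the arm, as the interface text tells. Shifts and turns lie within -1 to 1; 1 stands for 0.12 m of shift or 45 degrees of turn. Its arguments: {"type":"object","properties":{"series":{"type":"array"},"jaw":{"type":"number"}},"required":["series"]}

```bash
mkdir -p pics; cat > h.py <<'E'
import numpy as np, cv2
from rig import manip
from scipy.spatial.transform import Rotation as Rn
def K(m): 
    f=200/np.tan(np.radians(m["vfov"])/2); return f,m["cx"],m["cy"]
def RT(q): return Rn.from_quat([q[1],q[2],q[3],q[0]]).as_matrix()
def ray(m,u,v,st=None):
    f,cx,cy=K(m); d=np.array([(u-cx)/f,(v-cy)/f,1.])
    if "hand_eye" in m:
        H=np.array(m["hand_eye"]); R=RT(st["tool_rot"]); o=R@H[:3,3]+np.array(st["ee_pos"]); return o,R@H[:3,:3]@d
    R=np.array(m["R"]);return -R.T@np.array(m["t"]),R.T@d
def onz(m,u,v,z,st=None):
    o,d=ray(m,u,v,st); return o+d*(z-o[2])/d[2]
E
python3 - <<'E'
from h import *
s=manip.state();print(s)
for n in("top","scene","wrist"):
    cv2.imwrite(f"pics/{n}0.png",manip.capture(n)); print(n,manip.camera_model(n))
E
```

```text
{'time_s': 0.0, 'q': array([-1.27777287e+00,  4.87404769e-02,  9.75928646e-02,  1.62197427e+00,
       -3.54115485e-05,  1.44298440e+00]), 'joint_velocities': array([ 0.00054788, -0.00124834,  0.00171635, -0.00134721, -0.00114902,
       -0.0003932 ]), 'joint_torque': array([ 2.28926655e-05, -3.38781738e+01,  3.20015180e+01,  2.00696691e-02,
       -5.97943199e-05,  2.92987330e-06]), 'ee_pos': array([ 214.32304386, -478.78484272,  302.71979257]), 'tool_rot': array([-1.15734922e-03,  9.77943091e-01,  2.08868279e-01, -1.13588114e-04]), 'contact_force': array([ 1.18807175, -0.25926251, -0.06351242]), 'torque': array([-0.00775933, -0.06612401, -0.01463251]), 'grasp_force': 0.0, 'finger_gap': 85.02618861830106}
top {'vfov': 49.48067705515259, 'cx': 327.53792144483555, 'cy': 204.40798992923186, 'R': array([[-0.02599399, -0.99954365, -0.01538812],
       [-0.9969122 ,  0.0270604 , -0.07371431],
       [ 0.07409708,  0.01342447, -0.99716067]]), 't': array([ -31.3543538 ,  494.00257178, 1594.35814742])}
scene {'vfov': 57.96145462424839, 'cx': 322.2885730288986, 'cy': 202.99596548496137, 'R': array([[-0.5502124 ,  0.83501825, -0.0032921 ],
       [ 0.70032728,  0.45930717, -0.54642348],
       [-0.45476149, -0.30295452, -0.83750257]]), 't': array([ 284.71536602, -241.95584219, 1367.3657268 ])}
wrist {'vfov': 64.7244872495664, 'cx': 317.71831572663564, 'cy': 196.91106671957658, 'hand_eye': array([[-1.47344676e-03, -9.59421333e-01, -2.81972577e-01,
         7.06851344e+01],
       [ 9.99998878e-01, -1.48964793e-03, -1.56912783e-04,
         6.83631958e-02],
       [-2.69494395e-04, -2.81972492e-01,  9.59422452e-01,
        -7.00441368e+01],
       [ 0.00000000e+00,  0.00000000e+00,  0.00000000e+00,
         1.00000000e+00]])}
```

View pics/top0.png

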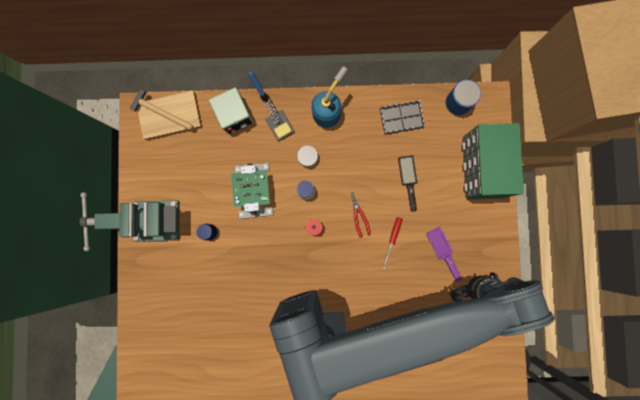

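View pics/scene0.png

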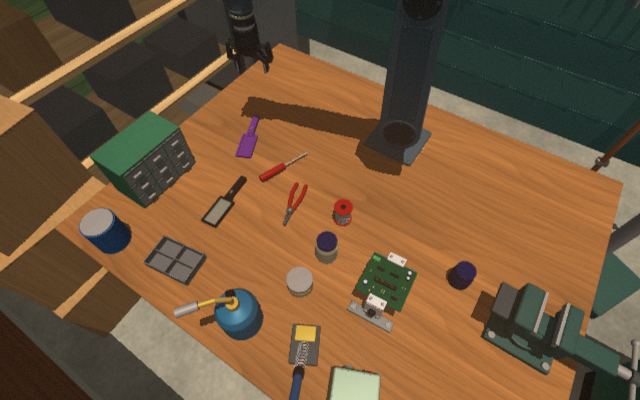

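View pics/wrist0.png

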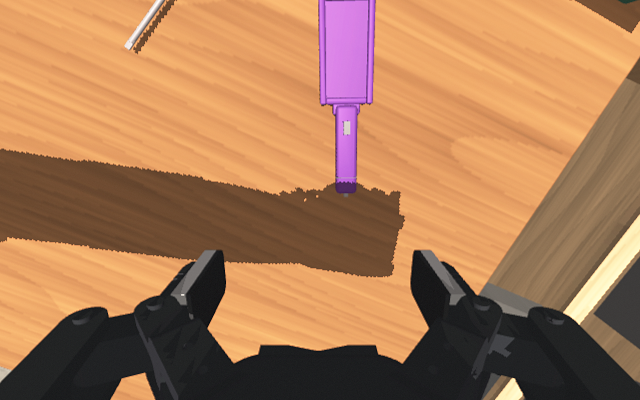

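The top view shows the black magnifier with its lens at about (407,168) and its handle at (412,197). The board is at (252,188), with uprights at (250,168) and (256,211). The scene view agrees, and the wrist view shows only the purple decoy. Next I'll zoom in on the board and measure.

```bash
python3 - <<'E'
from h import *
m=manip.camera_model("top")
im=cv2.imread("pics/top0.png"); sc=cv2.imread("pics/scene0.png")
a=cv2.resize(im[155:225,222:282],(515,600),interpolation=cv2.INTER_CUBIC)[:, :400]
a=cv2.resize(im[155:225,222:282],(400,467),interpolation=cv2.INTER_CUBIC)
b=cv2.resize(sc[245:335,340:425],(400,424),interpolation=cv2.INTER_CUBIC)
o=np.zeros((467,800,3),np.uint8);o[:,:400]=a;o[:424,400:]=b
cv2.imwrite("pics/board.png",o)
# magnifier: dark pixels
g=im.max(axis=2); mk=((g<75)).astype(np.uint8); roi=np.zeros_like(mk); roi[150:216,395:425]=1
n,l,st,c=cv2.connectedComponentsWithStats(mk*roi)
for i in range(1,n):
  if st[i,4]>15: 
    pts=np.argwhere(l==i)[:,::-1].astype(np.float32); print(st[i],c[i]); print(cv2.boxPoints(cv2.minAreaRect(pts)).round(1).tolist())
for nme,u,v,z in[("lens",407,168,12),("handle",412,197,18),("tip",413,209,18),("reel",315,228,70),("jar",306,190,95),("tin",308,156,56),("pot",207,232,75),("board",251,188,82),("upA",250,168,94),("upB",256,211,94),("pl",360,215,7),("sd",396,225,20)]:
  print(nme,onz(m,u,v,z).round())
E
```

```text
[403 182  13  10  42] [409.35714286 185.42857143]
[[403.0, 184.0], [415.0, 182.0], [416.29998779296875, 189.60000610351562], [404.29998779296875, 191.60000610351562]]
[409 192   7  19  88] [412.01136364 201.18181818]
[[408.29998779296875, 192.5], [413.3999938964844, 192.0], [415.3999938964844, 209.8000030517578], [410.29998779296875, 210.39999389648438]]
lens [ 622. -345.   12.]
handle [ 512. -358.   18.]
tip [ 467. -360.   18.]
reel [406.   2.  70.]
jar [541.  30.  95.]
tin [670.  22.  56.]
pot [401. 389.  75.]
board [555. 228.  82.]
upA [625. 228.  94.]
upB [471. 209.  94.]
pl [ 451. -164.    7.]
sd [ 410. -295.   20.]
```

View pics/board.png

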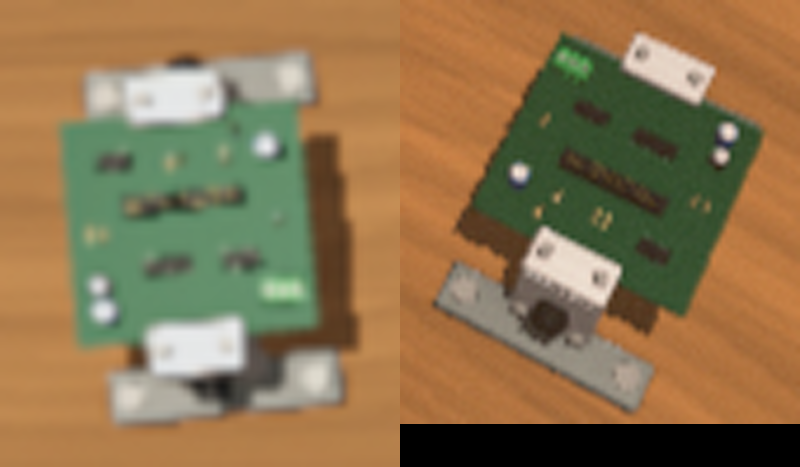

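The connector is the long dark strip along world y. In the top view it is centred at about (249.6,185.2), and in the scene view at about (385.3,283.5). I'll triangulate it and move the arm towards the handle at the same time.

step_arm(series=[[1, 0, 0, 0, 0, 0], [1, 0, 0, 0, 0, 0], [1, 0, 0, 0, 0, 0]], jaw=1)

```text
time_s: 0.45
ee_pos: [326.6, -428.4, 303.4]
tool_rot: [-0.001, 0.978, 0.21, 0.001]
contact_force: [-1.0, 0.4, 0.6]
finger_gap: 85.3
grasp_force: 0.0
```

step_arm(series=[[1, 0, 0, 0, 0, 0], [1, 0, 0, 0, 0, 0], [1, 0, 0, 0, 0, 0]])

```text
time_s: 0.75
ee_pos: [436.6, -378.9, 303.1]
tool_rot: [-0.001, 0.978, 0.211, 0.001]
contact_force: [-0.6, -1.0, 0.1]
finger_gap: 85.4
grasp_force: 0.0
```

step_arm(series=[[0.67, 0.09, 0.42, 0, 0, 0.38], [0.67, 0.09, 0.42, 0, 0, 0.38], [0.67, 0.09, 0.42, 0, 0, 0.38], [0.67, 0.09, 0.42, 0, 0, 0.38]])

```text
time_s: 1.15
ee_pos: [511.2, -357.2, 251.5]
tool_rot: [-0.001, 0.998, 0.063, -0.002]
contact_force: [-0.2, 0.0, 0.6]
finger_gap: 85.4
grasp_force: 0.0
```

```bash
python3 - <<'E'
from h import *
mt=manip.camera_model("top");ms=manip.camera_model("scene")
def tri(a,b):
    o1,d1=ray(mt,*a);o2,d2=ray(ms,*b)
    A=np.stack([d1,-d2],1);s=np.linalg.lstsq(A,o2-o1,rcond=None)[0]
    p,q=o1+s[0]*d1,o2+s[1]*d2;return (p+q)/2,np.linalg.norm(p-q)
T=lambda x,y:(222+x*.15-.4,155+y*.15-.4)
S=lambda x,y:(340+(x-400)*.2125-.4,245+y*.2125-.4)
print(tri(T(184,201),S(613,181)))
for p,z in(((184,201),92),((125,208),92),((243,195),92),((61,123),82),((297,101),82),((317,326),82),((79,347),82)):print("top",p,onz(mt,*T(*p),z).round(1))
for p,z in(((613,181),92),((563,157),92),((664,205),92),((562,35),82),((762,129),82),((685,317),82)):print("sc",p,onz(ms,*S(*p),z).round(1))
s=manip.state();print(s["ee_pos"],s["tool_rot"],s["q"],s["time_s"])
cv2.imwrite("pics/w1.png",manip.capture("wrist"))
E
```

```text
(array([566.0716283 , 233.09183317,  86.18329141]), np.float64(0.025151069268368655))
top (184, 201) [565.3 232.   92. ]
top (125, 208) [562.5 263.7  92. ]
top (243, 195) [567.7 200.3  92. ]
top (61, 123) [610.8 299.9  82. ]
top (297, 101) [619.2 172.1  82. ]
top (317, 326) [497.2 163.3  82. ]
top (79, 347) [489.3 291.4  82. ]
sc (613, 181) [568.5 233.4  92. ]
sc (563, 157) [571.5 202.9  92. ]
sc (664, 205) [565.2 263.9  92. ]
sc (562, 35) [500.  164.1  82. ]
sc (762, 129) [488.8 290.4  82. ]
sc (685, 317) [611.5 302.3  82. ]
[ 511.18717353 -357.22355697  251.50212811] [-0.00125446  0.99803473  0.06262757 -0.00169858] [-7.17172272e-01  3.06941363e-01  2.89180608e-01  1.55721523e+00
 -6.04863364e-04  2.29908421e+00] 1.15
```

View pics/w1.png

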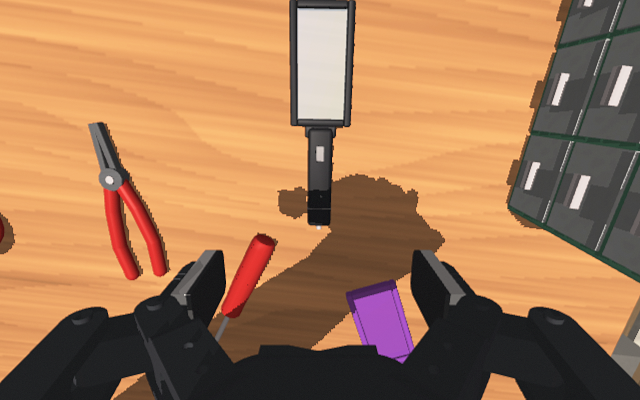

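The wrist view shows the magnifier with its handle centreline running from (320,128) to (319,223) and its lens frame above. The screwdriver handle lies at about (250,275), left of the fingers.

```bash
python3 - <<'E'
from h import *
m=manip.camera_model("wrist");s=manip.state()
im=cv2.imread("pics/w1.png");g=im.max(axis=2)
C=[]
for v in (140,150,165,175,180):
    x=np.where(g[v,295:345]<100)[0]+295
    a,b=onz(m,x.min()-.5,v,18,s),onz(m,x.max()+.5,v,18,s);C.append((a+b)/2);print(v,x.min(),x.max(),np.linalg.norm(a-b).round(1),((a+b)/2).round(1))
for v in(20,60,100):
    x=np.where(g[v,270:380]<100)[0]+270;a,b=onz(m,x.min()-.5,v,12,s),onz(m,x.max()+.5,v,12,s);C.append((a+b)/2);print(v,np.linalg.norm(a-b).round(1),((a+b)/2).round(1))
C=np.array(C);p=np.polyfit(C[:,0],C[:,1],1);print("yaw",np.degrees(np.arctan(p[0])))
for u,v,z in((319,224,18),(320,127,12),(320,123,12)):print(onz(m,u,v,z,s).round(1))
R=RT(s["tool_rot"]);print("toolx yaw",np.degrees(np.arctan2(R[1,0],R[0,0])),R[:,2])
for u,v in((265,240),(230,315),(270,240)):print("sd",onz(m,u,v,20,s).round(1))
E
```

```text
140 309 332 23.0 [ 548.4 -356.3   18. ]
150 308 332 24.1 [ 538.9 -357.    18. ]
165 308 331 23.5 [ 524.3 -358.4   18. ]
175 308 331 23.7 [ 514.4 -359.6   18. ]
180 308 332 24.8 [ 509.4 -360.7   18. ]
20 57.3 [ 651.9 -344.7   12. ]
60 57.4 [ 619.4 -347.9   12. ]
100 56.5 [ 584.8 -351.8   12. ]
yaw 6.340609861539802
[ 462.9 -365.5   18. ]
[ 560.1 -354.4   12. ]
[ 563.8 -353.9   12. ]
toolx yaw 7.098510776636494 [-1.57067945e-03  4.67328591e-04 -9.99998657e-01]
sd [ 439.1 -311.7   20. ]
sd [ 342.6 -279.4   20. ]
sd [ 439.7 -316.8   20. ]
```

step_arm(series=[[0.012, 0.025, 0.3, 0, 0, 0.016], [0.012, 0.025, 0.6, 0, 0, 0.016], [0.012, 0.025, 0.92, 0, 0, 0.016], [0.012, 0.025, 0.92, 0, 0, 0.016]])

```text
time_s: 1.6
ee_pos: [508.9, -359.4, 137.6]
tool_rot: [-0.004, 0.999, 0.054, -0.004]
contact_force: [-1.1, 0.8, -1.3]
finger_gap: 85.5
grasp_force: 0.0
```

step_arm(series=[[0, 0, 0.2, 0, 0, 0], [0, 0, 0.38, 0, 0, 0], [0, 0, 0.48, 0, 0, 0], [0, 0, 0.48, 0, 0, 0], [0, 0, 0.48, 0, 0, 0]])

```text
time_s: 2.1
ee_pos: [513.6, -361.9, 87.6]
tool_rot: [0.001, 0.999, 0.055, 0.001]
contact_force: [-1.0, 0.4, -0.8]
finger_gap: 85.0
grasp_force: 0.0
```

```bash
python3 - <<'E'
from h import *
s=manip.state();print(s["ee_pos"],s["contact_force"],s["finger_gap"])
cv2.imwrite("pics/w2.png",manip.capture("wrist"))
E
```

```text
[ 513.56580533 -361.93239335   87.59551592] [-1.04286     0.44257397 -0.82811275] 85.03627919765754
```

View pics/w2.png

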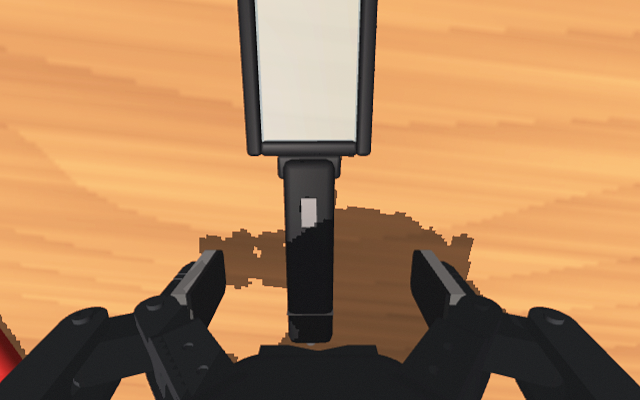

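The handle runs from row 160 to row 342, centred at column 309. The fingers' mid-plane is at column 318, so I need about -4 mm in tool y and another 11 mm down before closing.

step_arm(series=[[0, -0.035, 0.05, 0, 0, 0], [0, -0.035, 0.09, 0, 0, 0], [0, -0.035, 0.09, 0, 0, 0], [0, -0.035, 0.09, 0, 0, 0]])

```text
time_s: 2.55
ee_pos: [512.5, -356.5, 74.4]
tool_rot: [-0.0, 0.998, 0.055, -0.0]
contact_force: [-0.2, 0.5, -0.2]
finger_gap: 85.4
grasp_force: 0.0
```

```bash
python3 - <<'E'
from h import *
s=manip.state();print(s["ee_pos"],s["contact_force"])
m=manip.camera_model("wrist");im=manip.capture("wrist");g=im.max(axis=2)
for v in (190,200,205):
    x=np.where(g[v,260:360]<90)[0]+260;a,b=onz(m,x.min()-.5,v,18,s),onz(m,x.max()+.5,v,18,s);p=(a+b)/2
    print(x.min(),x.max(),np.linalg.norm(a-b),RT(s["tool_rot"]).T@(p-s["ee_pos"]))
cv2.imwrite("pics/w3.png",im)
E
```

```text
[ 512.4864557  -356.53176539   74.37709658] [-0.24860571  0.54242978 -0.18670575]
294 348 22.811800310087612 [36.60583854  1.74251618 56.35739038]
294 348 23.025207078435322 [32.26969792  1.7488477  56.35961977]
294 348 23.133414833487592 [30.0710607   1.75205807 56.36075018]
```

step_arm(series=[[0, 0.014, -0.015, 0, 0, 0], [0, 0.014, -0.015, 0, 0, 0], [0, 0.014, -0.015, 0, 0, 0]])

```text
time_s: 2.9
ee_pos: [513.0, -358.7, 76.8]
tool_rot: [0.0, 0.998, 0.055, 0.0]
contact_force: [-0.1, -0.3, 0.4]
finger_gap: 85.6
grasp_force: 0.0
```

step_arm(series=[[0, 0, 0, 0, 0, 0], [0, 0, 0, 0, 0, 0], [0, 0, 0, 0, 0, 0], [0, 0, 0, 0, 0, 0], [0, 0, 0, 0, 0, 0], [0, 0, 0, 0, 0, 0], [0, 0, 0, 0, 0, 0], [0, 0, 0, 0, 0, 0]], jaw=-1)

```text
time_s: 3.7
ee_pos: [513.0, -358.6, 76.7]
tool_rot: [0.0, 0.998, 0.055, 0.0]
contact_force: [-0.2, 0.3, 2.2]
finger_gap: 22.2
grasp_force: 62.9
```

The grip holds (gap 22 mm, 63 N). Now lifting.

step_arm(series=[[0, 0, -0.08, 0, 0, 0], [0, 0, -0.2, 0, 0, 0], [0, 0, -0.35, 0, 0, 0], [0, 0, -0.5, 0, 0, 0], [0, 0, -0.65, 0, 0, 0], [0, 0, -0.8, 0, 0, 0], [0, 0, -0.92, 0, 0, 0], [0, 0, -1, 0, 0, 0]])

```text
time_s: 4.5
ee_pos: [513.3, -358.8, 198.9]
tool_rot: [0.001, 0.998, 0.055, 0.001]
contact_force: [0.1, -0.1, -1.7]
finger_gap: 22.2
grasp_force: 62.6
```

step_arm(series=[[0, 0, -0.08, 0, 0, 0], [0, 0, -0.2, 0, 0, 0], [0, 0, -0.32, 0, 0, 0], [0, 0, -0.45, 0, 0, 0], [0, 0, -0.55, 0, 0, 0], [0, 0, -0.58, 0, 0, 0], [0, 0, -0.58, 0, 0, 0]])

```text
time_s: 5.2
ee_pos: [513.1, -358.8, 267.1]
tool_rot: [0.001, 0.998, 0.055, 0.001]
contact_force: [0.1, 0.4, -0.6]
finger_gap: 22.5
grasp_force: 62.6
```

```bash
python3 - <<'E'
from h import *
s=manip.state();print(s["ee_pos"],s["tool_rot"],s["contact_force"],s["torque"],s["finger_gap"],s["grasp_force"])
im=manip.capture("wrist");cv2.imwrite("pics/w4.png",im)
E
```

```text
[ 513.11859304 -358.76040193  267.12245394] [5.81851879e-04 9.98495238e-01 5.48323076e-02 5.82894281e-04] [ 0.06219525  0.43234033 -0.61606371] [0.02369089 0.04044101 0.01629003] 22.47334065509121 62.5691556930542
```

View pics/w4.png

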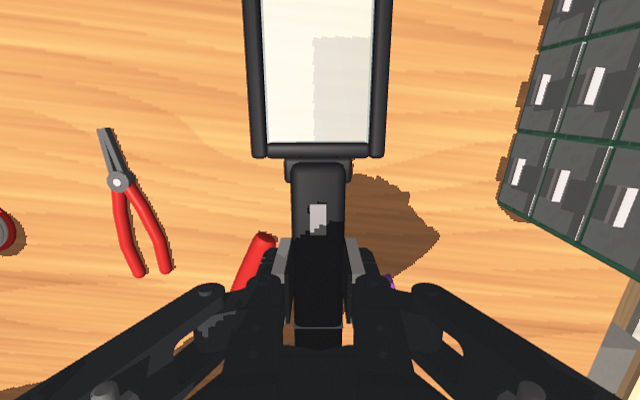

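The magnifier is held level, with its handle between the pads and the frame at columns 250–387. I'll estimate its pitch and pose in the tool frame from the frame width.

```bash
cat > tilt.py <<'E'
from h import *
def tilt(fn):
    m=manip.camera_model("wrist");f,cx,cy=K(m);H=np.array(m["hand_eye"]);g=cv2.imread(fn).max(axis=2);P=[];Q=[]
    for v in range(5,140,5):
        d=np.where(g[v,225:410]<100)[0]+225
        a,b=d.min()-.5,d.max()+.5; z=f*58/(b-a)
        c=np.array([((a+b)/2-cx)/f,(v-cy)/f,1])*z; P.append(H[:3,:3]@c+H[:3,3])
    P=np.array(P); px=np.polyfit(P[:,0],P[:,2],1);py=np.polyfit(P[:,0],P[:,1],1)
    print(fn,"pitch deg",np.degrees(np.arctan(px[0])),"frame top z at x=50,105",np.polyval(px,[50,105]),"yaw",np.degrees(np.arctan(py[0])),"y at 0,105",np.polyval(py,[0,105]))
if __name__=="__main__":
    tilt("pics/w3.png");tilt("pics/w4.png")
    m=manip.camera_model("wrist");f,cx,cy=K(m);H=np.array(m["hand_eye"])
    for u,v,z in((319,143,66),(319,158,66),(318,342,58)): # frame inner edge, outer near edge, handle end in tool frame
        d=H[:3,:3]@np.array([(u-cx)/f,(v-cy)/f,1]);print((H[:3,3]+d*(z-H[2,3])/d[2]).round(1))
E
python3 tilt.py
```

```text
pics/w3.png pitch deg -0.4467561291156074 frame top z at x=50,105 [65.31029088 64.88142709] yaw -0.048991960894185164 y at 0,105 [1.90712666 1.81734418]
pics/w4.png pitch deg -0.1075547964897017 frame top z at x=50,105 [67.92148682 67.81824151] yaw -0.048393402417557574 y at 0,105 [0.35191015 0.26322459]
[54.8  1.  66. ]
[48.4  1.  66. ]
[-40.8   0.4  58. ]
```

step_arm(series=[[0.02, -0.09, 0, 0, 0, -0.04], [0.06, -0.28, 0, 0, 0, -0.12], [0.1, -0.47, 0, 0, 0, -0.2], [0.14, -0.66, 0, 0, 0, -0.28], [0.19, -0.85, 0, 0, 0, -0.36], [0.2, -0.94, 0, 0, 0, -0.4]])

```text
time_s: 5.85
ee_pos: [524.1, -240.9, 265.2]
tool_rot: [-0.001, 0.977, 0.213, -0.001]
contact_force: [-0.0, -0.4, -0.6]
finger_gap: 22.6
grasp_force: 62.5
```

step_arm(series=[[0.05, -0.08, 0, 0, 0, -0.05], [0.14, -0.24, 0, 0, 0, -0.15], [0.235, -0.4, 0, 0, 0, -0.25], [0.33, -0.55, 0, 0, 0, -0.35], [0.42, -0.71, 0, 0, 0, -0.45], [0.47, -0.79, 0, 0, 0, -0.5]])

```text
time_s: 6.45
ee_pos: [536.6, -132.8, 265.8]
tool_rot: [-0.0, 0.917, 0.399, -0.0]
contact_force: [-0.4, -0.1, -0.8]
finger_gap: 22.1
grasp_force: 62.5
```

step_arm(series=[[0.07, -0.055, 0, 0, 0, -0.05], [0.22, -0.165, 0, 0, 0, -0.15], [0.37, -0.28, 0, 0, 0, -0.25], [0.52, -0.39, 0, 0, 0, -0.35], [0.67, -0.5, 0, 0, 0, -0.45], [0.74, -0.555, 0, 0, 0, -0.5]])

```text
time_s: 7.05
ee_pos: [549.1, -22.7, 266.0]
tool_rot: [-0.0, 0.822, 0.57, 0.0]
contact_force: [0.3, -1.1, -1.9]
finger_gap: 22.6
grasp_force: 62.5
```

step_arm(series=[[0.08, -0.02, 0, 0, 0, -0.05], [0.25, -0.06, 0, 0, 0, -0.15], [0.41, -0.095, 0, 0, 0, -0.25], [0.57, -0.13, 0, 0, 0, -0.35], [0.74, -0.17, 0, 0, 0, -0.45], [0.82, -0.19, 0, 0, 0, -0.5], [0.82, -0.19, 0, 0, 0, -0.5], [0.82, -0.19, 0, 0, 0, -0.5]])

```text
time_s: 7.85
ee_pos: [562.5, 75.6, 266.0]
tool_rot: [0.0, 0.696, 0.718, -0.0]
contact_force: [0.1, 0.4, -1.3]
finger_gap: 22.2
grasp_force: 62.5
```

```bash
python3 - <<'E'
from h import *
s=manip.state();print(s)
im=manip.capture("wrist");cv2.imwrite("pics/w5.png",im)
E
```

```text
{'time_s': 7.85, 'q': array([ 1.58272177e-02,  1.53826698e-01,  1.38011582e-01,  1.55514884e+00,
       -9.79959758e-04,  1.55670893e+00]), 'joint_velocities': array([-0.01316777, -0.0041005 , -0.00332852,  0.00037565,  0.001034  ,
       -0.00264429]), 'joint_torque': array([ 4.84893434e-01, -3.86830151e+01,  3.28022468e+01, -2.83098321e-03,
        9.54165263e-02, -4.92394640e-03]), 'ee_pos': array([562.50454287,  75.57413946, 266.04333875]), 'tool_rot': array([ 2.87556740e-04,  6.96451550e-01,  7.17603645e-01, -4.05482267e-04]), 'contact_force': array([ 0.0503773 ,  0.3888435 , -1.25187109]), 'torque': array([-0.08402087, -0.02214721, -0.00168148]), 'grasp_force': 62.543091773986816, 'finger_gap': 22.22613612857595}
```

View pics/w5.png

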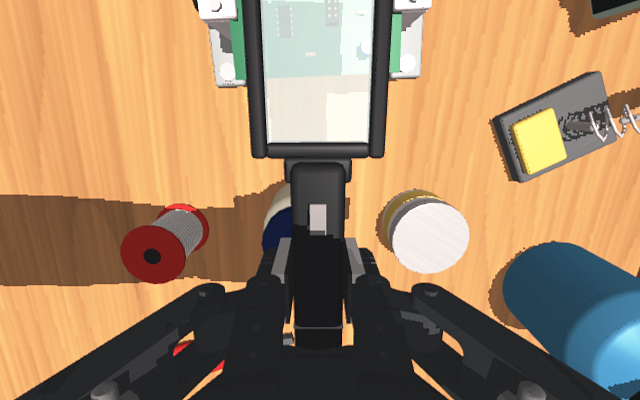

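Seen through the lens, the board lies ahead, with the connector strip near column 321. The reel, jar and tin are untouched. I'll move to the final x, y and yaw at this height and look again.

step_arm(series=[[0.05, 0.015, 0, 0, 0, -0.01], [0.14, 0.04, 0, 0, 0, -0.03], [0.26, 0.07, 0, 0, 0, -0.04], [0.36, 0.1, 0, 0, 0, -0.062], [0.44, 0.115, 0, 0, 0, -0.062], [0.44, 0.115, 0, 0, 0, -0.062], [0.44, 0.115, 0, 0, 0, -0.062]])

```text
time_s: 8.6
ee_pos: [574.6, 130.0, 266.0]
tool_rot: [0.0, 0.678, 0.735, -0.0]
contact_force: [-0.4, 0.1, -1.4]
finger_gap: 22.2
grasp_force: 62.6
```

```bash
python3 - <<'E'
from h import *
from tilt import tilt
s=manip.state();print(s["ee_pos"],s["tool_rot"])
im=manip.capture("wrist");cv2.imwrite("pics/w6.png",im);tilt("pics/w6.png")
t=manip.capture("top");sc=manip.capture("scene");cv2.imwrite("pics/t6.png",t);cv2.imwrite("pics/s6.png",sc)
a=cv2.resize(im[0:160,240:400],(400,400),interpolation=cv2.INTER_CUBIC)
b=cv2.resize(t[140:240,215:315],(400,400),interpolation=cv2.INTER_CUBIC)
cv2.imwrite("pics/c6.png",np.hstack([a,b]))
E
```

```text
[574.55054799 129.96275873 265.98378827] [ 6.43814656e-05  6.77925252e-01  7.35130771e-01 -3.11646436e-04]
pics/w6.png pitch deg 0.03363774465772283 frame top z at x=50,105 [66.14213345 66.17442337] yaw -0.03430538436494766 y at 0,105 [-1.46419968 -1.52706758]
```

View pics/c6.png

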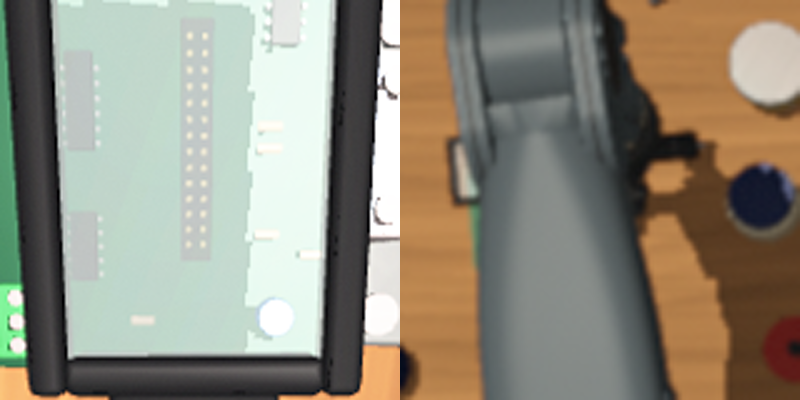

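The left crop shows the connector through the lens: top end (197,17), bottom end (196,260), sides almost parallel to the frame, slightly left of centre. I'll cast those points onto z=92.

```bash
python3 - <<'E'
from h import *
m=manip.camera_model("wrist");s=manip.state();R=RT(s["tool_rot"])
P=[onz(m,240+x*.4-.3,y*.4-.3,92,s) for x,y in((197.5,17),(196,260),(181,17),(214,17))]
a,b=P[:2];c=(a+b)/2
print("len",np.linalg.norm(a-b),"wid",np.linalg.norm(P[2]-P[3]),"centre",c,"yaw",np.degrees(np.arctan2(*(a-b)[1::-1])))
print("tool yaw",np.degrees(np.arctan2(R[1,0],R[0,0])),"centre in tool",R.T@(c-s["ee_pos"]))
# frame in tool frame: depth plane z=65.2
f,cx,cy=K(m);H=np.array(m["hand_eye"])
for x,y in((25,200),(373,200),(197,357),(197,396)):
    d=H[:3,:3]@np.array([(240+x*.4-cx)/f,(y*.4-cy)/f,1]);print("frame",(H[:3,3]+d*(65.2-H[2,3])/d[2]).round(1))
E
```

```text
len 63.81791009901059 wid 9.036545353729444 centre [565.91595842 232.23118427  92.        ] yaw 94.12318791990504
tool yaw 94.5568537932961 centre in tool [103.46195478  -0.3840285  174.06231695]
frame [ 80.7 -28.2  65.2]
frame [80.6 27.8 65.2]
frame [55.5 -0.6 65.2]
frame [48.9 -0.6 65.2]
```

It is aligned within about 1 mm and 0.4°. Now down 71 mm, to put the lens centre about 3 cm above the connector.

step_arm(series=[[0, 0, 0.06, 0, 0, 0.005], [0, 0, 0.15, 0, 0, 0.01], [0, 0, 0.26, 0, 0, 0.01], [0, 0, 0.36, 0, 0, 0.01], [0, 0, 0.46, 0, 0, 0.01], [0, 0, 0.54, 0, 0, 0.01], [0, 0, 0.58, 0, 0, 0.01], [0, 0, 0.59, 0, 0, 0.01]])

```text
time_s: 9.55
ee_pos: [574.2, 129.5, 194.3]
tool_rot: [-0.0, 0.681, 0.732, -0.001]
contact_force: [-0.4, -1.0, -1.3]
finger_gap: 22.5
grasp_force: 62.6
```

step_arm(series=[[0, 0, 0, 0, 0, 0], [0, 0, 0, 0, 0, 0], [0, 0, 0, 0, 0, 0], [0, 0, 0, 0, 0, 0], [0, 0, 0, 0, 0, 0]])

```text
time_s: 10.05
ee_pos: [574.8, 129.5, 195.7]
tool_rot: [0.0, 0.681, 0.732, 0.0]
contact_force: [-0.1, 0.3, -1.3]
finger_gap: 22.3
grasp_force: 62.6
```

```bash
python3 - <<'E'
from h import *
s=manip.state();print(s["ee_pos"],s["tool_rot"],s["contact_force"],s["joint_velocities"].round(3))
im=manip.capture("wrist");sc=manip.capture("scene")
a=cv2.resize(im[0:160,240:400],(400,400),interpolation=cv2.INTER_CUBIC)
b=cv2.resize(sc[205:345,310:450],(400,400),interpolation=cv2.INTER_CUBIC)
cv2.imwrite("pics/c7.png",np.hstack([a,b]))
E
```

```text
[574.79978631 129.5337492  195.71961511] [2.39251975e-04 6.81160707e-01 7.32133842e-01 2.67379657e-04] [-0.08276143  0.33373837 -1.32653726] [ 0.001  0.001 -0.003  0.002  0.001 -0.   ]
```

View pics/c7.png

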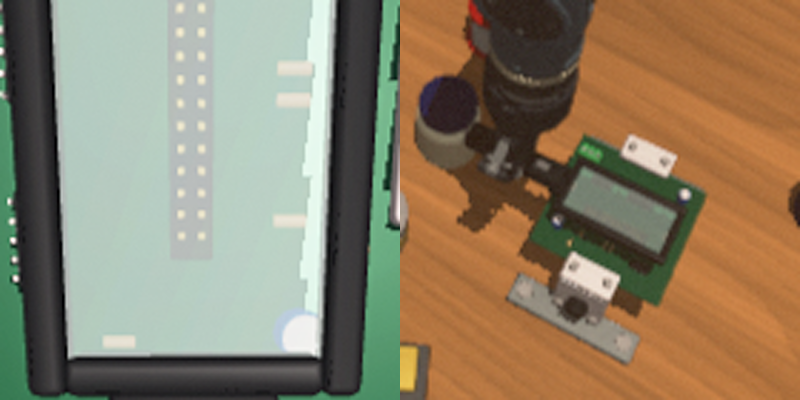

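Through the lens the connector is centred and parallel to the frame within about 1 mm. The scene view shows the lens lengthwise over it, clear of the board, with the arm still. Handing in.

```bash
python3 -c "
from rig import manip
print(manip.hand_in())"
```

```text
the job is handed in; nothing more can be done
None
```

I handed the job in with the black magnifier held still and level about 3 cm above the connector. It is centred and lengthwise along it to within about 1 mm, and I saw no contact with the board, holder or other items.

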